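Lock the lugged sieve into the shaker's bayonet collar

ROBOT

A 6-joint arm with a two-finger parallel gripper is mounted at the origin on the work surface. World frame = base frame: x ahead of the robot, y to its left, z up, the work surface at z = 0. Lengths are in m, angles in rad, forces in N, time in s.
With the tool pointing down it reaches from about 0.375 to 0.9 m from the base axis. Payload 3.1 kg.
Tool frame: the origin (TCP) lies on the centre line of the jaws, within the pads' length; the fingertips stand 25 mm ahead of it and the grasp point (between the pads) lies 6 mm ahead of it; x points along the fingers, y is the direction in which the jaws open and shut, and the axes are right-handed (so a half turn about x gives the same grasp; the last joint's range is limited). The gripper opens to 87 mm and grips with 3 to 60 N. Pads are 19 mm wide; open, the fingers measure 117 mm over their backs; the gripper's body (75 mm by 190 mm) begins 51 mm behind the grasp point.
Start: joints at [-1.319, 0.527, 1.433, -0, 1.181, -0.178], TCP at [0.26, -0.568, 0.248] pointing down, gripper open.
Joint ranges: [-3.08, 3.08], [-0.75, 2.2], [0.22, 2.44], [-1.43, 4.57], [0, 2.65], [-2.85, 2.85]. Speed limits (rad/s): [2.79, 2.79, 3.14, 3.14, 3.14, 3.14].

INTERFACE

Orientations are given as a unit quaternion [x, y, z, w].
In Python, from rig import robot gives the robot as it stands. The module is installed in compiled form; this text tells all that it offers.
- The arm moves only by the tool move_arm, never from a script. Its argument "commands" is a list of rows, each a list of 5 numbers: the gripper's target within -1 to 1 (shut at 1, half-way at 0, fully open at -1), then the shift along the tool's x, y, z in mm, then the turn about the tool's x in degrees. A call has 1 to 8 rows; each row is the pose to reach, as a shift and turn from the pose commanded when the call began, along the tool's axes at that moment; what a row does not reach only later rows make up. A row lasts 1/12 s, in which the tool goes at most 41.7 mm and 7.16 degrees, less where a joint would pass 70% of its speed; a pose out of reach is approached as far as the arm can. A call with a gripper value outside its range is refused whole. The fingers move at their own pace and stop on an object; "newtons" is the grip in N (left out, the last holds). Time passes only in rows, so rows that repeat a pose let the fingers close. It gives the time, the measured TCP pose, the force and the opening at its end, in the units of the state.
- robot.get_obs(): the state, without advancing time (a new reading comes with each control period).
- robot.camera(name): name is "side" or "top"; returns a dict with "image" (420x560x3 uint8, red, green, blue), "fx", "fy", "cx", "cy" (pixels), "xyz" and "rotation" of the camera in the world. Camera axes: x right, y down, z forward; pixel columns grow to the right and rows downward; lengths in m; the calibration is good to about 2 mm. A picture is of the moment at which its call begins. There is no depth.
- robot.hand_in(): hands the job in, once; it reports no verdict.
Trained networks look in a picture, given as the dict that the camera call returned (one of the last four; its "shot" number tells which), for a name from the list of things; names that differ only in an ending like _2 or _b are one class to them, and where a whole thing is asked for, a point or a joint stands for the part that bears it (a point fixed in the world has none). Each returns a list of dicts, best first, with "p" (0 to 1); they miss things now and then, are a little off and sometimes report something else, mostly with a low value. They report only what shows in the picture. A call takes as long as a camera call. They do not tell look-alikes from the thing itself.
- robot.regions_of(picture, name): "pixels" (420x560 bool, what is visible of it) and "bbox" ([left, top, right, bottom] in pixels, round what is visible of it).
The state is a dict: "time": time; "q": joint angles; "joint_velocities": joint speeds; "joint_torque": joint torques, N m; "position": TCP position; "tool_rot": TCP orientation; "ft_force": force on the tool from outside, world axes, zero at the start; "moment": the same for the moment, N m; "grip_width": finger opening in m.
Only numpy, scipy, OpenCV 4.12 (cv2) and the standard library are available. Lean on these libraries where they do the work, as an engineer would, in place of code of your own. Each camera call takes 0.05 s, during which the arm holds its last target.

TASK

Put the sieve that has two side lugs onto the sieve shaker: lower it into the round collar with its lugs in the two open slots, then twist it clockwise (seen from above) under the hook arms until both lugs drop into the locking notches. Leave it hanging there level and let go of it; the plain sieve without lugs stays where it stands.

Things in the scene. Friction and masses are not known exactly. Their poses are not given: they have to be found in the camera images.
- sieve_lugs (a point): Loose round steel sieve to load: 100 mm across, frame 50 high, about 0.4 kg. Two flat side lugs, opposite, 12 wide, 8 thick, 172 over both ends. Fixed bridge handle in line with them: dark bar 68 long, 14 wide, 12 high, to be pinched across from above. Point: on the axis, level with the lugs' underside, 36 above the bottom edge, 74 below the bar's centre. x along lugs and bar, z up.
- entry (a point): Open slots of the collar on the fixed cream shaker: upright aluminium ring, inside 124 mm, outside 140, rim 156 above bench. Two opposite J slots, each open above for 36 over a ledge, then clockwise under a hook arm, underside 22 above the ledge (lug undersides pass 0 to 14 above it). Point: on the collar's axis at ledge height, 32 below the rim. x through both open slots, z up.
- notch (a point): Locking notches of the same collar: at each slot's clockwise end, under the hook arm, the floor drops 10 mm into a notch 33 wide with a wall beyond. Point: on the collar's axis at notch-floor height, 10 below the entry point. x through both notches, 45 degrees clockwise (from above) from the entry x. Locked, the sieve's lug undersides are at this height, lugs along this x.
- plain_sieve (a point): The other sieve, a bystander: same frame, size and handle but no lugs. It stands loose on the bench near the lugged one, left or right of it. Point: on its axis, 36 mm above its bottom edge; x along its grip bar, z up.
Things that resemble listed ones, but are neither listed nor needed, are in the scene too. What is shaped like the part that bears sieve_lugs but pink is not meant.

How it is judged:
On the way:
1. the lugged sieve is down in the collar, its lugs in the open slots below the level of the hook arms (horizontal distance between sieve_lugs and entry below 0.02 m and z of sieve_lugs in the frame of entry below 0.016 m and angle between the x axis of sieve_lugs and the x axis of entry, either way round below 0.4 rad), for 0.1 s.
At the end, for the whole second after the job is handed in: The lugged sieve hangs in the collar with both lugs down in the locking notches (lug undersides within 5 mm of the notch floors, axis within 16 mm of the collar's, lugs within about 14 degrees of the notch line), level within 8 degrees, released and staying so (horizontal distance between sieve_lugs and notch below 0.016 m and z of sieve_lugs in the frame of notch between -0.005 and 0.005 m and angle between the x axis of sieve_lugs and the x axis of notch, either way round below 0.24 rad and angle between sieve_lugs's own z axis and vertical below 0.14 rad); the robot touches nothing.
It fails at once if the plain sieve is pushed or carried more than 40 mm from where it stood (distance of plain_sieve from where it was at the start of the episode above 0.04 m).
It also fails if it takes over 42 s, if anything falls off the work surface, if the arm or the gripper's body presses on something with over 40 N, if the wrist force passes 120 N, or if a joint passes its speed limit or range.

## Working session

There is one attempt and no reset: what is moved stays moved. The work goes in short steps, Python scripts to look and compute and a tool call to move; the robot and the scene stay as the last step left them, time stands still between calls to the robot, and variables do not carry over. Pictures are saved under pics/ and viewed, and the job is handed in when it is done.

Besides the shell and the picture viewer there is one more tool, called after "Request:" as name([rows], argument=value, ...), one row to a line, values as JSON. move_arm: Moves the arm, as the interface text tells. Its arguments: {"type":"object","properties":{"commands":{"type":"array","items":{"type":"array","items":{"type":"number"}}},"newtons":{"type":"number"}},"required":["commands"]}

```bash
mkdir -p pics
cat > h.py <<'E'
import numpy as np, cv2, pickle
from rig import robot
from scipy.spatial.transform import Rotation as R
def snap(name,fn):
    c=robot.camera(name); cv2.imwrite('pics/'+fn,c['image'][:,:,::-1]); pickle.dump(c,open(fn+'.pkl','wb')); return c
def Rm(c):
    r=np.array(c['rotation'],float)
    return R.from_quat(r).as_matrix() if r.size==4 else r.reshape(3,3)
def ray(c,u,v):
    d=Rm(c)@np.array([(u-c['cx'])/c['fx'],(v-c['cy'])/c['fy'],1.]); return np.array(c['xyz']),d
def atz(c,u,v,z):
    o,d=ray(c,u,v); return o+d*(z-o[2])/d[2]
def proj(c,P):
    p=(np.atleast_2d(P)-np.array(c['xyz']))@Rm(c); return np.c_[c['fx']*p[:,0]/p[:,2]+c['cx'],c['fy']*p[:,1]/p[:,2]+c['cy']]
E
python3 - <<'E'
from h import *
for n in ['top','side']:
    c=snap(n,n+'0.png'); print(n,c['xyz'],c['rotation'],c['fx'],c['cx'],c['cy'])
    for k in ['sieve_lugs','entry','notch','plain_sieve']:
        for r in robot.regions_of(c,k): print(k,r['p'],r['bbox'],r['pixels'].sum())
print(robot.get_obs())
E
```

```text
top [0.27418593 0.10235655 1.52760903] [-0.69639361  0.71641997 -0.03359511  0.02548981] 513.1722247476399 277.992970592906 211.41230939458194
sieve_lugs 0.76 [177.1, 267.2, 230.9, 304.7] 1178
sieve_lugs 0.6 [128.2, 204.4, 169.1, 260.4] 1161
sieve_lugs 0.57 [177.1, 158.3, 214.7, 210.7] 1094
entry 0.65 [343.6, 110.6, 427.6, 187.6] 4813
notch 0.85 [342.7, 110.0, 426.5, 195.8] 4984
plain_sieve 0.86 [251.5, 151.8, 284.5, 192.6] 1021
side [0.28667149 0.860219   0.63015303] [-0.06413873  0.88088871 -0.46825352  0.02568957] 413.55202399639876 287.4702468660608 209.38500994658193
sieve_lugs 0.98 [348.8, 270.9, 403.3, 347.4] 3133
sieve_lugs 0.64 [237.1, 332.1, 329.7, 418.1] 4453
sieve_lugs 0.56 [176.4, 268.7, 268.5, 333.9] 3248
entry 0.81 [208.2, 117.3, 277.3, 193.6] 4222
notch 0.59 [209.2, 116.9, 280.2, 194.1] 4039
plain_sieve 0.96 [209.9, 199.5, 254.0, 257.9] 1837
{'time': 0.5, 'q': array([-1.31953336e+00,  5.27560503e-01,  1.43276739e+00,  1.25216630e-05,
        1.18139227e+00, -1.78502698e-01]), 'joint_velocities': array([ 9.55067172e-06, -1.89184074e-04,  2.10837239e-03, -1.82323623e-03,
        1.81218378e-04, -1.36991356e-03]), 'joint_torque': array([-4.84582706e-04, -4.39605010e+01, -1.76789546e+01,  6.33767294e-02,
        5.15307847e-02, -3.91530614e-05]), 'position': array([ 0.26042501, -0.56809573,  0.24748969]), 'tool_rot': array([ 0.69084712,  0.15082202, -0.69084221,  0.15073163]), 'ft_force': array([-0.27706053,  0.29885866, -0.21654444]), 'moment': array([ 0.0740997 ,  0.04317975, -0.00511616]), 'grip_width': 0.08695577415016331}
```

View pics/top0.png

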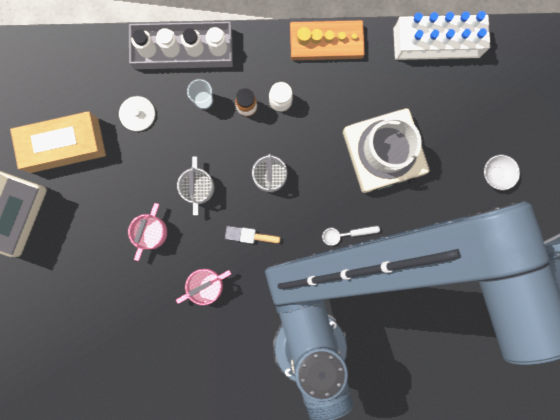

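View pics/side0.png

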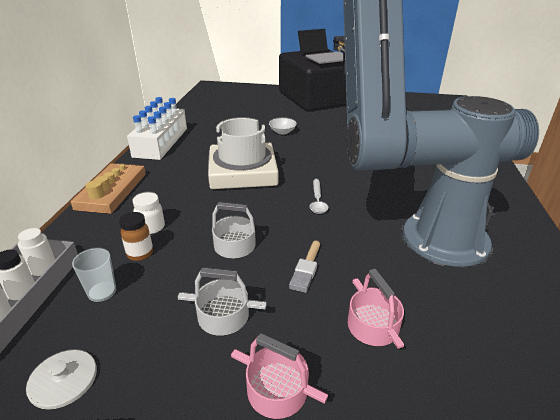

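Run:
```python
import cv2
t=cv2.imread('pics/top0.png');s=cv2.imread('pics/side0.png')
cv2.imwrite('pics/t0a.png',cv2.resize(t[90:220,310:460],None,fx=4.5,fy=4.5,interpolation=cv2.INTER_CUBIC))
cv2.imwrite('pics/t0b.png',cv2.resize(t[145:315,110:300],None,fx=3.5,fy=3.5,interpolation=cv2.INTER_CUBIC))
cv2.imwrite('pics/s0a.png',cv2.resize(s[100:220,170:310],None,fx=5,fy=5,interpolation=cv2.INTER_CUBIC))
```

```text
(no output)
```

View pics/t0a.png

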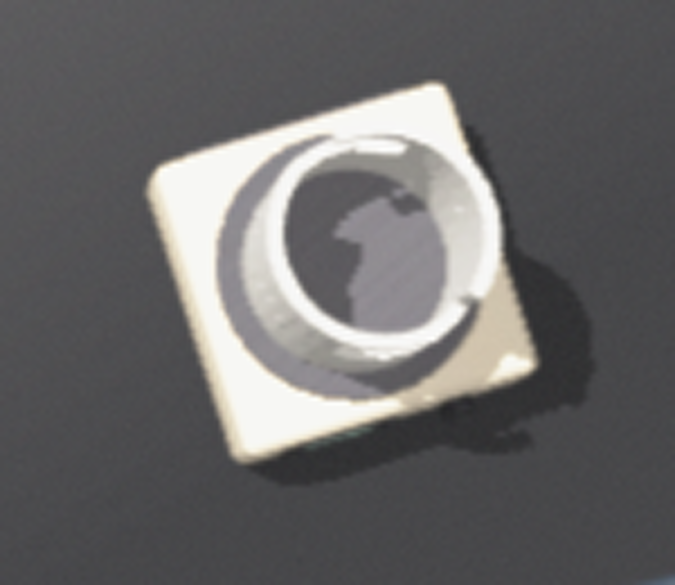

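View pics/t0b.png

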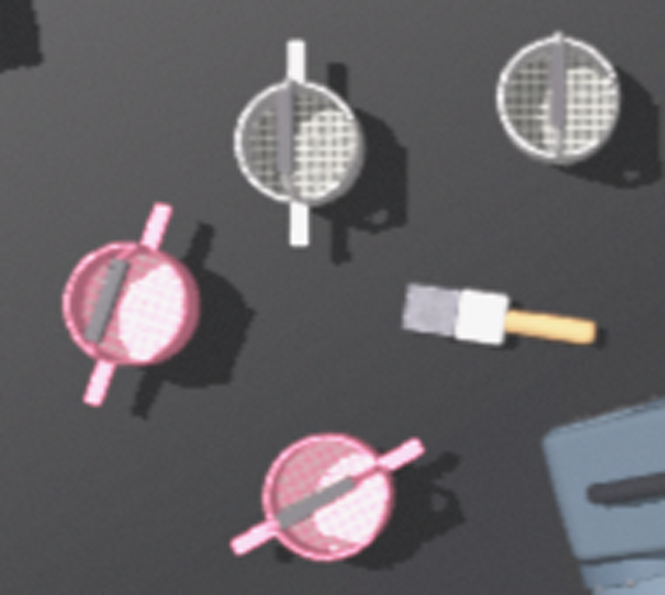

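View pics/s0a.png

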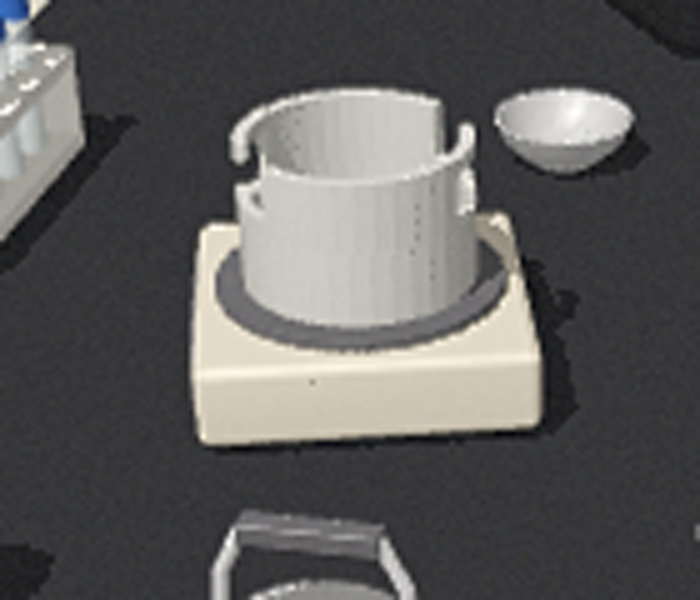

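Run:
```python
from h import *
ct=pickle.load(open('top0.png.pkl','rb'));cs=pickle.load(open('side0.png.pkl','rb'))
for u,v in [(393,146),(195,186),(270,173)]: print(atz(ct,u,v,0.156),atz(ct,u,v,.05))
# fit center: minimise by unwrapping
def rim(c,x,y,r,z,th): return proj(c,np.c_[x+r*np.cos(th),y+r*np.sin(th),z+0*th])
th=np.linspace(0,2*np.pi,360,endpoint=False)
from scipy.optimize import minimize
gt=cv2.GaussianBlur(cv2.cvtColor(ct['image'],cv2.COLOR_RGB2GRAY),(0,0),0.7).astype(np.float32)
gs=cv2.GaussianBlur(cv2.cvtColor(cs['image'],cv2.COLOR_RGB2GRAY),(0,0),0.7).astype(np.float32)
def samp(g,p): return cv2.remap(g,p[:,0].astype(np.float32)[None],p[:,1].astype(np.float32)[None],cv2.INTER_LINEAR)[0]
def cost(xy):
    return -(samp(gt,rim(ct,*xy,.066,.156,th)).mean()-samp(gt,rim(ct,*xy,.0595,.156,th)).mean()*.5)
b=None
c0=atz(ct,393,146,.156)
for dx in np.arange(-.02,.0201,.001):
  for dy in np.arange(-.02,.0201,.001):
    v=cost((c0[0]+dx,c0[1]+dy))
    if b is None or v<b[0]: b=(v,c0[0]+dx,c0[1]+dy)
print(b)
x,y=b[1:]
print(np.array(Rm(ct)).round(2))
for (c,n) in ((ct,'top'),(cs,'side')):
    im=c['image'][:,:,::-1].copy(); s=6
    p0=proj(c,[[x,y,.13]])[0]; u0,v0=int(p0[0])-55,int(p0[1])-45
    big=cv2.resize(im[v0:v0+95,u0:u0+110],None,fx=s,fy=s,interpolation=cv2.INTER_CUBIC)
    for r,col in ((.062,(0,255,0)),(.07,(0,0,255))):
        p=(rim(c,x,y,r,.156,th)-[u0-.0,v0-.0]+.5)*s
        for k in range(360): cv2.circle(big,tuple(int(q) for q in p[k]),1,col,-1)
        for k in range(0,360,30):
            cv2.putText(big,str(k),tuple(int(q) for q in ((rim(c,x,y,.08,.156,np.radians([k]))[0]-[u0,v0]+.5)*s)),0,.4,(0,255,255),1)
    cv2.imwrite(f'pics/ov_{n}.png',big)
```

```text
[ 0.55846516 -0.23261729  0.156     ] [ 0.58043468 -0.25850456  0.05      ]
[0.46364381 0.30608825 0.156     ] [0.4782854  0.32183294 0.05      ]
[0.493461  0.1035363 0.156    ] [0.5104069  0.10362747 0.05      ]
(np.float32(-143.9989), np.float64(0.5714651589942928), np.float64(-0.2386172850879617))
[[-0.03 -1.    0.08]
 [-1.    0.03 -0.01]
 [ 0.01 -0.08 -1.  ]]
```

View pics/ov_top.png

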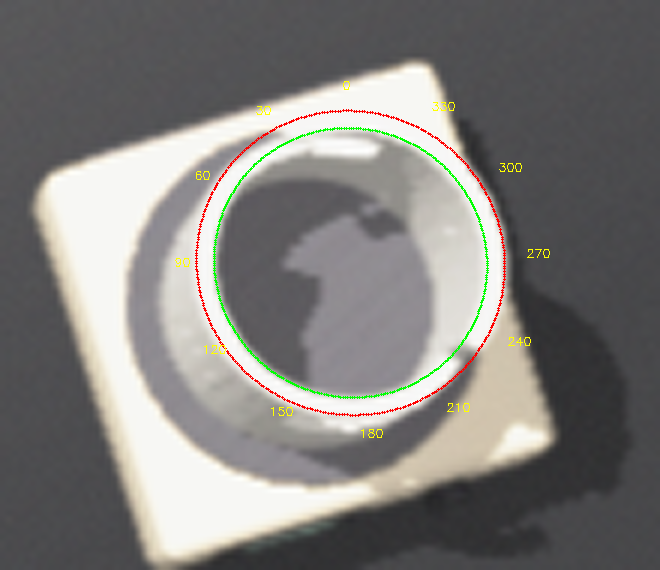

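View pics/ov_side.png

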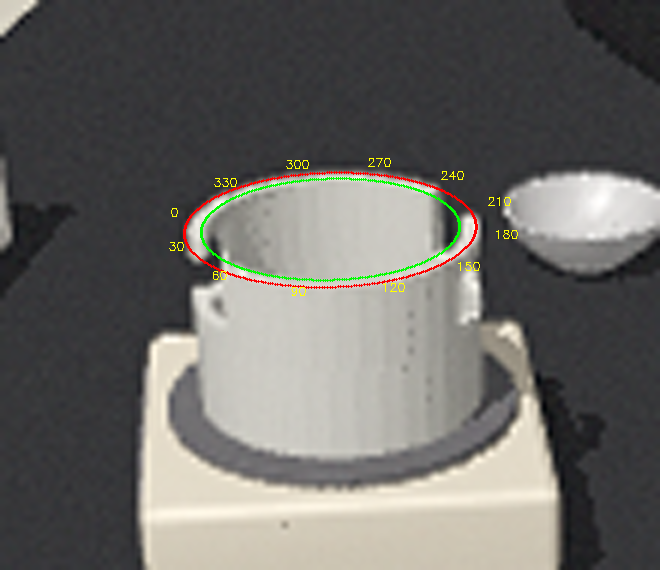

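Run:
```python
from h import *
from scipy.optimize import least_squares
from scipy.ndimage import map_coordinates
ct=pickle.load(open('top0.png.pkl','rb'));cs=pickle.load(open('side0.png.pkl','rb'))
g={ 't':cv2.cvtColor(ct['image'],cv2.COLOR_RGB2GRAY).astype(float),'s':cv2.cvtColor(cs['image'],cv2.COLOR_RGB2GRAY).astype(float)}
def samp(k,p): return map_coordinates(g[k],[p[:,1],p[:,0]],order=1)
C={'t':ct,'s':cs}
def radial(k,cx,cy,th,r): return samp(k,proj(C[k],np.c_[cx+r*np.cos(th),cy+r*np.sin(th),.156+0*r]))
def edges(cx,cy):
    res=[]
    for lo,hi,r0,sgn in ((70,195,.062,1),(255,325,.07,-1)):
        for a in np.radians(np.arange(lo,hi,3)):
            r=np.linspace(r0-.008,r0+.008,81); pr=np.gradient(radial('t',cx,cy,a,r))*sgn
            res.append((a,r[np.argmax(cv2.GaussianBlur(pr[None],(0,0),4)[0])]-r0))
    return np.array(res)
c=np.array([.5715,-.2386])
for _ in range(6):
    e=edges(*c); A=np.c_[np.cos(e[:,0]),np.sin(e[:,0])]
    ok=abs(e[:,1]-np.median(e[:,1]))<.006
    d=least_squares(lambda q:A[ok]@q-e[ok,1],[0,0],loss='soft_l1',f_scale=.001).x; c=c+d
print(c,(e[:,1]*1e3).round(1))
th=np.radians(np.arange(0,360,3))
for k in 'ts':
  print(k)
  for r in (.064,.066,.068):
    p=samp(k,proj(C[k],np.c_[c[0]+r*np.cos(th),c[1]+r*np.sin(th),.155+0*th])).astype(int)
    print(r,[(i*3,v) for i,v in enumerate(p) if i*3 in range(0,81) or i*3 in range(180,261)])
```

```text
[ 0.57160002 -0.23943913] [ 0.  -0.6 -1.2  0.4  0.2  0.   0.   0.2  0.4  0.6 -0.8 -0.2  0.4 -0.4
  0.  -0.6  0.  -0.2  0.2  0.2  0.4  0.   0.4  0.6  0.6  0.6  0.   0.8
 -0.2  0.8  0.2  0.4  0.6  0.2 -0.2 -0.4 -0.6 -0.6 -0.4  0.   0.2 -1.2
  1.   2.2 -0.2 -0.4 -0.4 -0.4 -0.6 -0.2  0.2  0.6 -0.4  0.2 -0.2  0.6
 -0.4 -0.4  0.  -0.2  0.2  1.2  4.   5.4  8.   8. ]
t
0.064 [(0, np.int64(244)), (3, np.int64(243)), (6, np.int64(244)), (9, np.int64(245)), (12, np.int64(245)), (15, np.int64(244)), (18, np.int64(244)), (21, np.int64(244)), (24, np.int64(233)), (27, np.int64(230)), (30, np.int64(236)), (33, np.int64(243)), (36, np.int64(244)), (39, np.int64(245)), (42, np.int64(245)), (45, np.int64(245)), (48, np.int64(244)), (51, np.int64(241)), (54, np.int64(239)), (57, np.int64(241)), (60, np.int64(238)), (63, np.int64(240)), (66, np.int64(235)), (69, np.int64(236)), (72, np.int64(234)), (75, np.int64(231)), (78, np.int64(235)), (180, np.int64(234)), (183, np.int64(236)), (186, np.int64(237)), (189, np.int64(244)), (192, np.int64(240)), (195, np.int64(238)), (198, np.int64(243)), (201, np.int
[... 5516 characters left out ...]
64(211)), (66, np.int64(219)), (69, np.int64(210)), (72, np.int64(213)), (75, np.int64(221)), (78, np.int64(210)), (180, np.int64(220)), (183, np.int64(219)), (186, np.int64(219)), (189, np.int64(221)), (192, np.int64(223)), (195, np.int64(223)), (198, np.int64(227)), (201, np.int64(204)), (204, np.int64(145)), (207, np.int64(92)), (210, np.int64(68)), (213, np.int64(53)), (216, np.int64(55)), (219, np.int64(56)), (222, np.int64(54)), (225, np.int64(52)), (228, np.int64(74)), (231, np.int64(107)), (234, np.int64(174)), (237, np.int64(218)), (240, np.int64(197)), (243, np.int64(197)), (246, np.int64(201)), (249, np.int64(206)), (252, np.int64(196)), (255, np.int64(178)), (258, np.int64(174))]
```

Run:
```python
from h import *
ct=pickle.load(open('top0.png.pkl','rb'));cs=pickle.load(open('side0.png.pkl','rb'))
hs=cv2.cvtColor(ct['image'],cv2.COLOR_RGB2HSV)
a=[atz(ct,*p,.044) for p in ((194.6,156.4),(195.4,214.4))]
print(a,np.linalg.norm(a[0]-a[1]),(a[0]+a[1])/2,np.degrees(np.arctan2(*(a[0]-a[1])[1::-1])))
b=[atz(ct,*p,.116) for p in ((192,168),(192.3,197))]; print(b)
m=((a[0]+a[1])/2)[:2]; ang=np.arctan2(*(a[0]-a[1])[1::-1]); d=np.array([np.cos(ang),np.sin(ang)]);n=np.array([-d[1],d[0]])
bx=[];
for s,t in ((-34,-7),(34,-7),(34,7),(-34,7)): bx.append([*(m+d*s/1e3+n*t/1e3),.116])
lg=[[*(m+d*s/1e3+n*t/1e3),.044] for s,t in ((-86,-6),(86,-6),(86,6),(-86,6))]
th=np.linspace(0,6.28,60); ring=np.c_[m[0]+.05*np.cos(th),m[1]+.05*np.sin(th),.05+0*th]; ring0=ring.copy(); ring0[:,2]=0
out=[]
for c,n_,sc,(u0,v0,w,h) in ((ct,'t',6,(150,140,90,90)),(cs,'s',6,(170,260,110,80))):
    im=cv2.resize(c['image'][v0:v0+h,u0:u0+w,::-1],None,fx=sc,fy=sc,interpolation=cv2.INTER_CUBIC)
    for q,col in ((bx,(0,255,255)),(lg,(0,255,0)),(ring,(0,0,255)),(ring0,(255,0,0))):
        p=((proj(c,np.array(q))-[u0,v0]+.5)*sc).astype(np.int32); cv2.polylines(im,[p],True,col,1)
    cv2.imwrite(f'pics/sv_{n_}.png',im)
```

```text
[array([0.56632318, 0.32255936, 0.044     ]), array([0.39623013, 0.32283391, 0.044     ])] 0.17009327082326142 [0.48127665 0.32269663 0.044     ] -0.0924842733062898
[array([0.51973815, 0.31957058, 0.116     ]), array([0.43875457, 0.31994075, 0.116     ])]
```

View pics/sv_t.png

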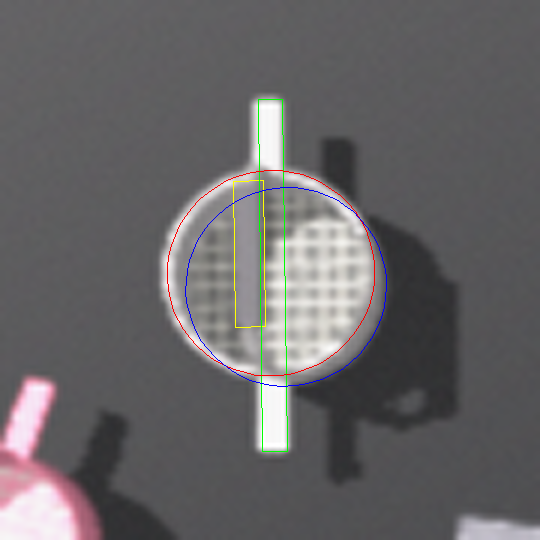

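View pics/sv_s.png

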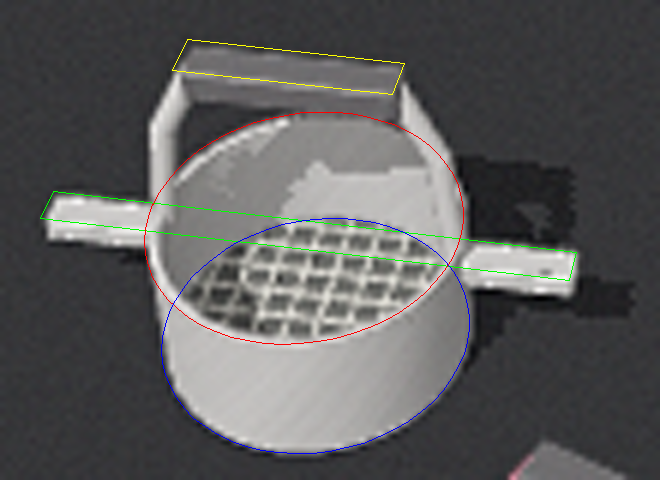

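```bash
cat >> h.py <<'E'
def delta(target,yaw=None,obs=None):
    o=obs or robot.get_obs(); Rt=R.from_quat(o['tool_rot']).as_matrix()
    y=np.degrees(np.arctan2(Rt[1,1],Rt[0,1])); print('pos',o['position'].round(4),'yaw_y',y.round(2),'xaxis',Rt[:,0].round(3),'q6',o['q'][5].round(3),'t',o['time'],'F',o['ft_force'].round(1),'w',o['grip_width'].round(4))
    d=Rt.T@(np.array(target)-o['position'])*1e3
    t=None
    if yaw is not None: t=-((yaw-y+90)%180-90)
    print('shift',d.round(1),'turn',t); return d
E
python3 - <<'E'
from h import *
delta([.50,-.05,.26],90); delta([.482,.324,.17],90)
E
```

```text
Traceback (most recent call last):
  File "h.py", line 17, in delta
    y=np.degrees(np.arctan2(Rt[1,1],Rt[0,1])); print('pos',o['position'].round(4),'yaw_y',y.round(2),'xaxis',Rt[:,0].round(3),'q6',o['q'][5].round(3),'t',o['time'],'F',o['ft_force'].round(1),'w',o['grip_width'].round(4))
                                                                                                                                                                                                   ^^^^^^^^^^^^^^^^^^^^^
AttributeError: 'float' object has no attribute 'round'
```

```bash
sed -i "s/o\['grip_width'\].round(4)/round(o['grip_width'],4)/" h.py
python3 - <<'E'
from h import *
delta([.50,-.05,.26],90); delta([.482,.324,.17],90)
E
```

```text
pos [ 0.2604 -0.5681  0.2475] yaw_y -65.38 xaxis [-0.  0. -1.] q6 -0.179 t 0.5 F [-0.3  0.3 -0.2] w 0.087
shift [ -12.4 -371.2 -433.7] turn 24.62348627541428
pos [ 0.2604 -0.5681  0.2475] yaw_y -65.38 xaxis [-0.  0. -1.] q6 -0.179 t 0.5 F [-0.3  0.3 -0.2] w 0.087
shift [  77.6 -718.6 -573.1] turn 24.62348627541428
```

Request:
move_arm([
  [-1,-12,-371,-434,24.6],
  [-1,-12,-371,-434,24.6],
  [-1,-12,-371,-434,24.6],
  [-1,-12,-371,-434,24.6],
  [-1,-12,-371,-434,24.6],
  [-1,-12,-371,-434,24.6],
  [-1,-12,-371,-434,24.6],
  [-1,-12,-371,-434,24.6],
], newtons=30)

```text
time: 1.17
position: [0.401, -0.264, 0.2549]
tool_rot: [0.707, -0.0, -0.707, 0.0]
ft_force: [0.9, -0.2, -0.1]
grip_width: 0.0868
```

Run:
```python
from h import *
delta([.482,.324,.2],90)
```

```text
pos [ 0.401  -0.264   0.2549] yaw_y -90.01 xaxis [ 0.001 -0.001 -1.   ] q6 0.755 t 1.1667 F [ 0.9 -0.2 -0.1] w 0.0868
shift [  54.7 -588.   -80.9] turn -0.010501359288241474
```

Request:
move_arm([
  [-1,0,-588,-81,0],
  [-1,0,-588,-81,0],
  [-1,0,-588,-81,0],
  [-1,0,-588,-81,0],
  [-1,0,-588,-81,0],
  [-1,0,-588,-81,0],
  [-1,0,-588,-81,0],
  [-1,0,-588,-81,0],
])

```text
time: 1.83
position: [0.4459, 0.0666, 0.255]
tool_rot: [0.707, 0.0, -0.707, 0.0]
ft_force: [0.7, -1.6, -0.0]
grip_width: 0.0871
```

Request:
move_arm([
  [-1,0,-255,-35,0],
  [-1,0,-255,-35,0],
  [-1,0,-255,-35,0],
  [-1,0,-255,-35,0],
  [-1,0,-255,-35,0],
  [-1,0,-255,-35,0],
  [-1,0,-255,-35,0],
  [-1,0,-255,-35,0],
])

```text
time: 2.5
position: [0.4807, 0.3222, 0.2544]
tool_rot: [0.707, 0.002, -0.707, 0.001]
ft_force: [-1.0, -0.4, -0.3]
grip_width: 0.0868
```

Run:
```python
from h import *
delta([.482,.324,.116],90)
cs=snap('side','side1.png');ct=snap('top','top1.png')
```

```text
pos [0.4807 0.3222 0.2544] yaw_y -89.72 xaxis [ 0.001  0.001 -1.   ] q6 1.963 t 2.5 F [-1.  -0.4 -0.3] w 0.0868
shift [138.4  -1.7  -1.1] turn 0.27755586450047076
```

View pics/side1.png

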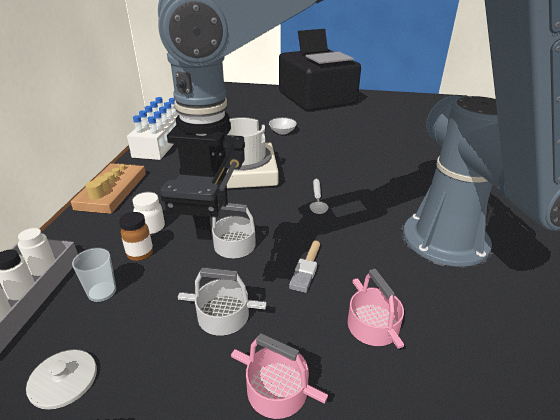

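Run:
```python
from h import *
cs=pickle.load(open('side1.png.pkl','rb'));print(proj(cs,[[.4807,.3222,.254],[.4807,.3222,.229]]))
delta([.482,.324,.116],90)
```

```text
[[211.29326724 207.31758326]
 [212.62282147 219.82036494]]
pos [0.4801 0.3189 0.2542] yaw_y -89.93 xaxis [-0.001 -0.001 -1.   ] q6 1.963 t 2.6 F [ 0.3 -0.3  0. ] w 0.0871
shift [138.2  -5.3  -2.1] turn 0.0733573233008542
```

View pics/top1.png

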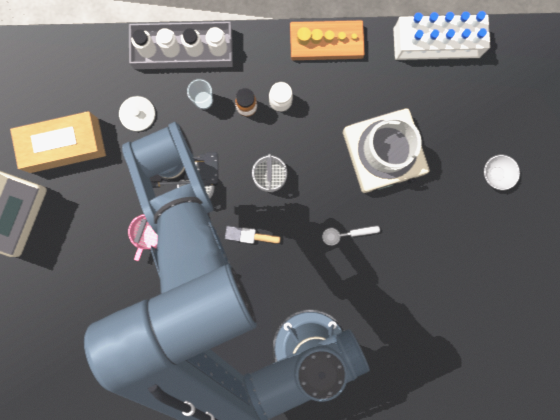

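Request:
move_arm([
  [-1,0,-5,-2,0],
  [-1,35,-5,-2,0],
  [-1,70,-5,-2,0],
  [-1,95,-5,-2,0],
  [-1,115,-5,-2,0],
  [-1,128,-5,-2,0],
  [-1,138,-5,-2,0],
  [-1,138,-5,-2,0],
])

```text
time: 3.27
position: [0.4819, 0.3227, 0.1148]
tool_rot: [-0.706, 0.001, 0.708, -0.0]
ft_force: [-0.8, -1.3, -0.1]
grip_width: 0.0872
```

Run:
```python
from h import *
cs=snap('side','side2.png')
delta([.482,.324,.116],90)
cv2.imwrite('pics/s2z.png',cv2.resize(cs['image'][200:350,130:330,::-1],None,fx=4,fy=4,interpolation=cv2.INTER_CUBIC))
```

```text
pos [0.4826 0.3233 0.116 ] yaw_y -90.08 xaxis [-0.002 -0.001 -1.   ] q6 1.97 t 3.3167 F [0.1 0.  0.5] w 0.087
shift [ 0.  -0.7  0.6] turn -0.07924285015303667
```

View pics/s2z.png

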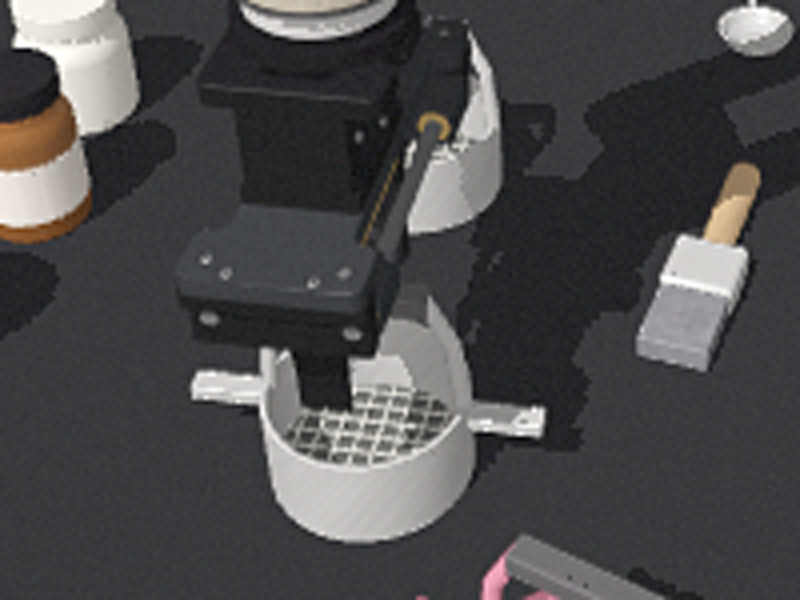

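Run:
```python
from h import *
cs=pickle.load(open('side2.png.pkl','rb'));print((proj(cs,[[.4826,.3733,.091],[.4826,.3233,.116],[.4826-.034,.3233,.116],[.4826+.034,.3233,.116]])-[130,200])*4)
```

```text
[[320.18899584 403.16251779]
 [347.30865482 283.24819979]
 [420.60281965 291.13069497]
 [274.71126478 275.44063996]]
```

Request:
move_arm([
  [1,0,0,1,0],
  [1,0,0,1,0],
  [1,0,0,1,0],
  [1,0,0,1,0],
  [1,0,0,1,0],
  [1,0,0,1,0],
  [1,0,0,1,0],
  [1,0,0,1,0],
], newtons=45)

```text
time: 3.98
position: [0.4817, 0.3246, 0.1166]
tool_rot: [0.707, 0.0, -0.707, 0.0]
ft_force: [0.8, 0.5, 0.2]
grip_width: 0.0413
```

Request:
move_arm([
  [1,-3,0,0,0],
  [1,-8,0,0,0],
  [1,-15,0,0,0],
  [1,-25,0,0,0],
  [1,-40,0,0,0],
  [1,-60,0,0,0],
  [1,-80,0,0,0],
  [1,-80,0,0,0],
])

```text
time: 4.65
position: [0.4843, 0.3258, 0.2015]
tool_rot: [0.71, 0.002, -0.704, -0.001]
ft_force: [1.2, -0.1, 0.0]
grip_width: 0.0009
```

Run:
```python
from h import *
cs=snap('side','side3.png')
delta([.482,.324,.29],90)
```

```text
pos [0.4834 0.3253 0.1996] yaw_y -89.97 xaxis [ 0.006  0.003 -1.   ] q6 1.971 t 4.7 F [ 0.4 -0.1  0.3] w 0.0002
shift [-90.4   1.1   0.9] turn 0.03076308149036322
```

View pics/side3.png

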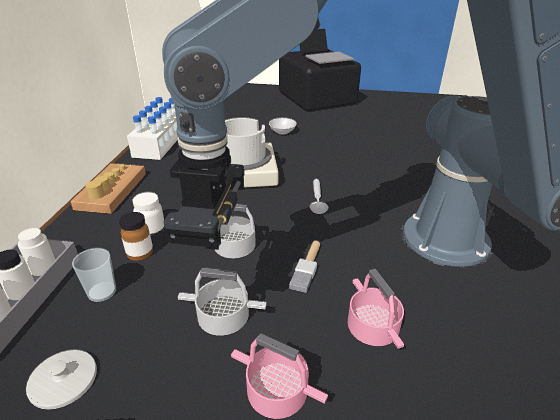

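The fingers were still closing when I lifted, so nothing was picked up. The sieve looks unmoved at about px (221,300). I'll go down again and give the fingers longer to close.

Request:
move_arm([
  [-0.2,0,0,1,0],
  [-0.2,0,0,1,0],
  [-0.2,0,0,1,0],
  [-0.2,0,0,1,0],
  [-0.2,0,0,1,0],
  [-0.2,0,0,1,0],
  [-0.2,0,0,1,0],
  [-0.2,0,0,1,0],
])

```text
time: 5.37
position: [0.4807, 0.3245, 0.1963]
tool_rot: [-0.707, -0.0, 0.707, -0.0]
ft_force: [-0.5, -0.0, 0.1]
grip_width: 0.0458
```

Run:
```python
from h import *
c=snap('top','top3.png')
delta([.481,.324,.115],90)
```

```text
pos [0.4807 0.3245 0.1964] yaw_y -89.98 xaxis [-0. -0. -1.] q6 1.972 t 5.4167 F [-1.1  0.4  0. ] w 0.0484
shift [81.4  0.5 -0.3] turn 0.024203226612598883
```

Request:
move_arm([
  [-0.2,25,0,0,0],
  [-0.2,50,0,0,0],
  [-0.2,70,0,0,0],
  [-0.2,81,0,0,0],
  [-0.2,81,0,0,0],
  [1,81,0,0,0],
  [1,81,0,0,0],
  [1,81,0,0,0],
])

```text
time: 6.08
position: [0.4817, 0.325, 0.1169]
tool_rot: [0.708, 0.001, -0.706, -0.0]
ft_force: [-0.2, 0.5, -0.0]
grip_width: 0.0395
```

Request:
move_arm([
  [1,0,0,0,0],
  [1,0,0,0,0],
  [1,0,0,0,0],
  [1,0,0,0,0],
  [1,0,0,0,0],
  [1,0,0,0,0],
])

```text
time: 6.58
position: [0.4809, 0.3239, 0.1159]
tool_rot: [0.707, -0.0, -0.707, 0.001]
ft_force: [0.2, -2.9, 3.8]
grip_width: 0.0136
```

Request:
move_arm([
  [1,0,0,0,0],
  [1,-5,0,0,0],
  [1,-12,0,0,0],
  [1,-25,0,0,0],
  [1,-45,0,0,0],
  [1,-70,0,0,0],
  [1,-100,0,0,0],
  [1,-130,0,0,0],
])

```text
time: 7.25
position: [0.4794, 0.3247, 0.2458]
tool_rot: [-0.706, -0.0, 0.708, -0.0]
ft_force: [1.0, 0.6, -4.8]
grip_width: 0.0132
```

Request:
move_arm([
  [1,-30,0,0,0],
  [1,-50,0,0,0],
  [1,-50,0,0,0],
  [1,-50,0,0,0],
])

```text
time: 7.58
position: [0.4805, 0.325, 0.296]
tool_rot: [0.708, 0.001, -0.707, -0.0]
ft_force: [0.1, -0.7, -4.1]
grip_width: 0.0137
```

Run:
```python
from h import *
cs=snap('side','side4.png')
delta([.5716,-.2394,.29],38+90)
```

```text
pos [0.4795 0.3244 0.2942] yaw_y -89.97 xaxis [-0.003 -0.001 -1.   ] q6 1.972 t 7.6333 F [ 0.2  0.2 -5.4] w 0.0132
shift [  4.3 563.8 -91.8] turn -37.966027921204955
```

View pics/side4.png

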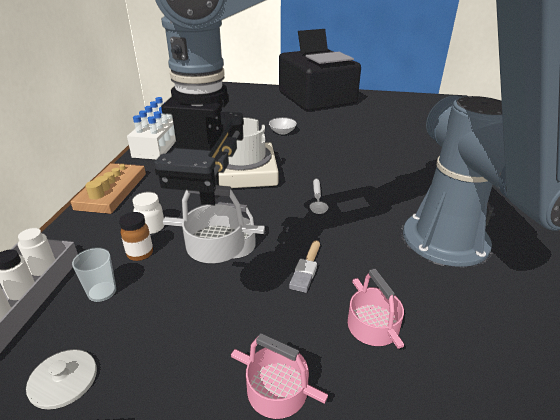

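Request:
move_arm([
  [1,0,35,-6,-3],
  [1,0,75,-12,-6],
  [1,0,115,-19,-10],
  [1,0,155,-25,-14],
  [1,0,195,-32,-17],
  [1,0,235,-38,-20],
  [1,0,270,-44,-23],
  [1,0,300,-49,-25],
])

```text
time: 8.3
position: [0.5284, 0.0222, 0.2927]
tool_rot: [-0.688, -0.154, 0.692, -0.153]
ft_force: [1.2, -0.4, -4.3]
grip_width: 0.0135
```

Run:
```python
from h import *
delta([.5716,-.2394,.29],38+90)
```

```text
pos [0.5284 0.0222 0.2927] yaw_y -64.92 xaxis [-0.006  0.    -1.   ] q6 0.964 t 8.3 F [ 1.2 -0.4 -4.3] w 0.0135
shift [  2.4 255.2  71.8] turn -12.9163169088107
```

Request:
move_arm([
  [1,2,35,10,-3],
  [1,2,75,21,-6],
  [1,2,115,32,-9],
  [1,2,155,44,-11],
  [1,2,195,55,-12],
  [1,2,230,65,-13],
  [1,2,255,72,-13],
  [1,2,255,72,-13],
])

```text
time: 8.97
position: [0.5724, -0.2435, 0.2901]
tool_rot: [-0.668, -0.228, 0.67, -0.229]
ft_force: [0.9, -0.6, -4.5]
grip_width: 0.0135
```

Request:
move_arm([
  [1,0,0,0,0],
  [1,0,0,0,0],
])

```text
time: 9.13
position: [0.571, -0.2358, 0.2906]
tool_rot: [-0.667, -0.232, 0.67, -0.228]
ft_force: [-0.5, 0.9, -4.3]
grip_width: 0.0137
```

```bash
cat > ov.py <<'E'
from h import *
import sys
tag=sys.argv[1]
o=robot.get_obs(); Rt=R.from_quat(o['tool_rot']).as_matrix(); p=o['position']
g=p+.006*Rt[:,0]; zdir=-Rt[:,0]; xd=Rt[:,2]; yd=np.cross(zdir,xd)
off=[float(a)/1e3 for a in sys.argv[2:4]] if len(sys.argv)>3 else [0,0]
o0=g-.074*zdir+off[0]*xd+np.array([0,0,1])*off[1]
def W(q): return np.array([o0+a*xd+b*yd+c*zdir for a,b,c in q])
th=np.linspace(0,6.28,60)
E=np.array([.5716,-.2394])
for n in ('side','top'):
    c=snap(n,f'{n}_{tag}.png')
    ctr=proj(c,[[.5716,-.2394,.19]])[0].astype(int); u0,v0=ctr-[65,50]
    im=cv2.resize(c['image'][v0:v0+100,u0:u0+130,::-1],None,fx=6,fy=6,interpolation=cv2.INTER_CUBIC)
    cv2.imwrite(f'pics/{n}_{tag}_raw.png',im.copy())
    def pl(P,col,cl=True): cv2.polylines(im,[((proj(c,np.array(P))-[u0,v0]+.5)*6).astype(np.int32)],cl,col,1)
    for z in (0,.008): pl(W([(s*.086,t*.006,z) for s,t in ((-1,-1),(1,-1),(1,1),(-1,1))]),(0,255,0))
    pl(W([(s*.034,t*.007,.08) for s,t in ((-1,-1),(1,-1),(1,1),(-1,1))]),(0,255,255))
    pl(W([(.05*np.cos(a),.05*np.sin(a),.014) for a in th]),(0,0,255)); pl(W([(.05*np.cos(a),.05*np.sin(a),-.036) for a in th]),(255,0,0))
    for r in (.062,.07): pl([[E[0]+r*np.cos(a),E[1]+r*np.sin(a),.156] for a in th],(255,0,255))
    cv2.imwrite(f'pics/{n}_{tag}_ov.png',im)
print('sieve pt',o0.round(4),'lug angle',np.degrees(np.arctan2(xd[1],xd[0])).round(1))
delta([.5716,-.2394,.29],38+90,o)
E
python3 ov.py a
```

```text
sieve pt [ 0.5706 -0.2354  0.2106] lug angle -142.0
pos [ 0.571  -0.2358  0.2906] yaw_y -52.01 xaxis [-0.005  0.004 -1.   ] q6 0.335 t 9.1333 F [-0.5  0.9 -4.3] w 0.0137
shift [0.6 3.2 1.8] turn -0.009734838095425857
```

View pics/side_a_ov.png

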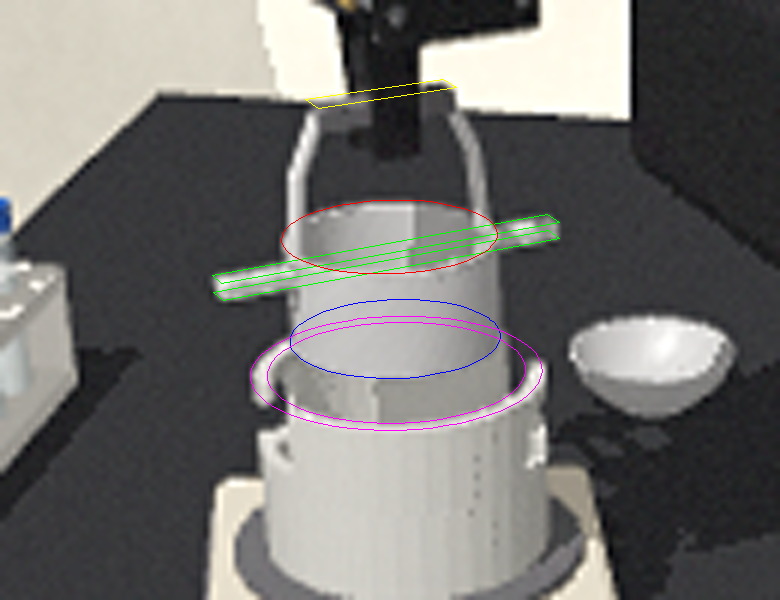

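View pics/top_a_ov.png

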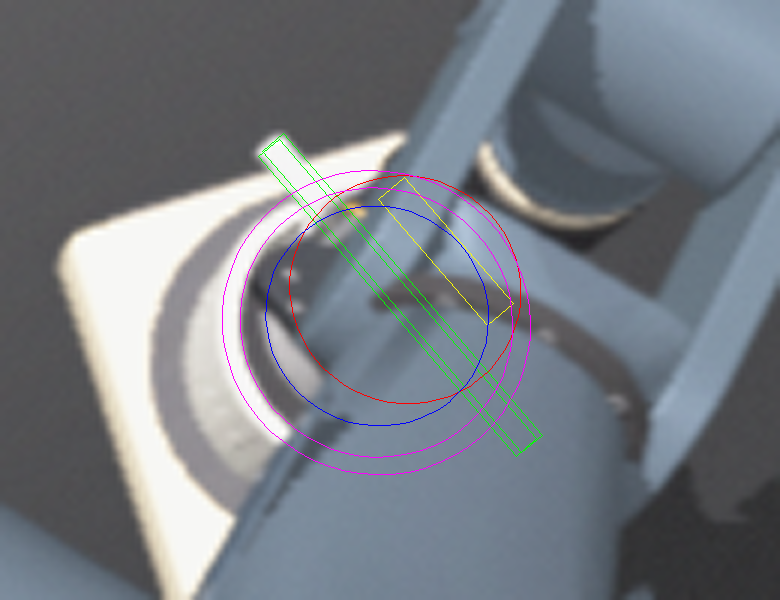

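Request:
move_arm([
  [1,0,3,1,0],
  [1,8,3,1,0],
  [1,16,3,1,0],
  [1,24,3,1,0],
  [1,32,3,1,0],
  [1,40,3,1,0],
  [1,40,3,1,0],
  [1,40,3,1,0],
])

```text
time: 9.9
position: [0.5731, -0.2397, 0.2525]
tool_rot: [-0.668, -0.231, 0.669, -0.23]
ft_force: [-0.4, -0.3, -3.8]
grip_width: 0.0132
```

```bash
python3 ov.py b
```

```text
sieve pt [ 0.573  -0.2396  0.1725] lug angle -142.0
pos [ 0.5731 -0.2397  0.2525] yaw_y -51.98 xaxis [-0.002  0.001 -1.   ] q6 0.331 t 9.9 F [-0.4 -0.3 -3.8] w 0.0132
shift [-37.5  -1.2   1.1] turn 0.02461630795136216
```

View pics/side_b_ov.png

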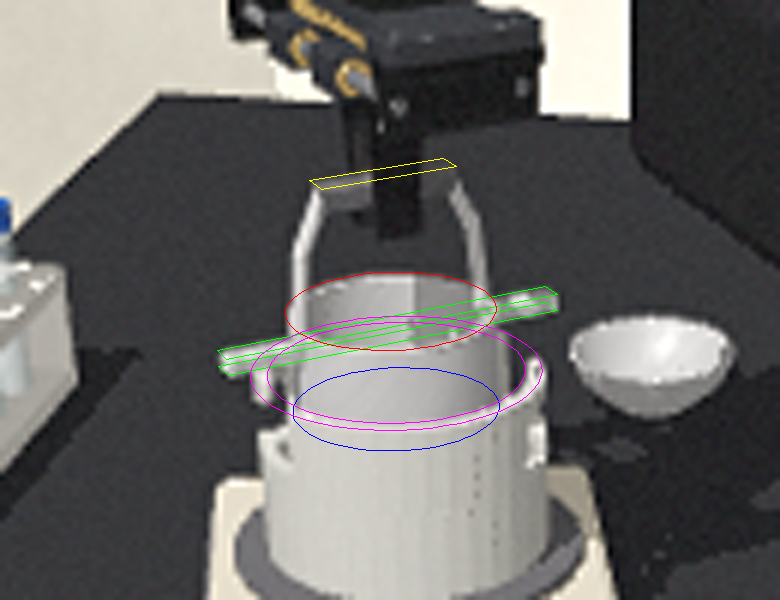

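View pics/side_b_raw.png

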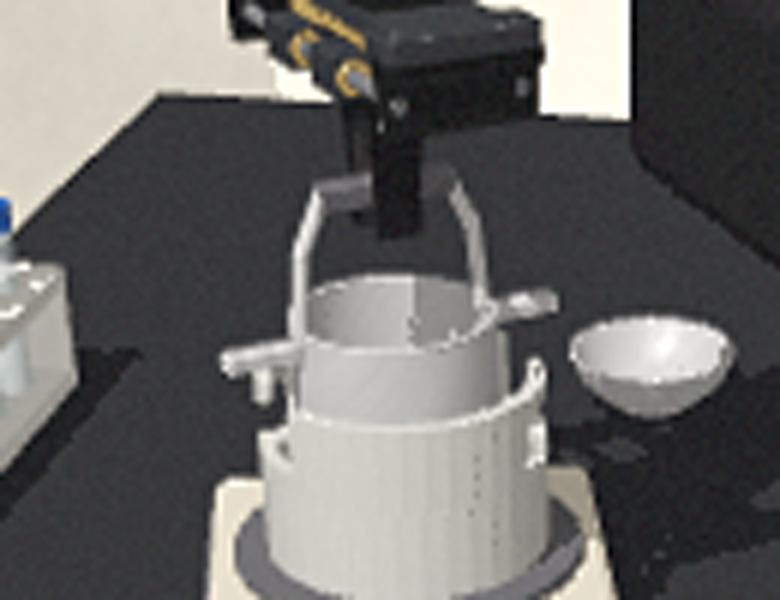

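Request:
move_arm([
  [1,4,0,1,0],
  [1,10,0,1,0],
  [1,16,0,1,0],
  [1,22,0,1,0],
  [1,28,0,1,0],
  [1,34,0,1,0],
  [1,34,0,1,0],
])

```text
time: 10.58
position: [0.5719, -0.24, 0.2177]
tool_rot: [-0.668, -0.231, 0.669, -0.229]
ft_force: [-1.3, 0.9, -5.5]
grip_width: 0.0136
```

```bash
python3 ov.py c
```

```text
sieve pt [ 0.5717 -0.2399  0.1377] lug angle -142.0
pos [ 0.5719 -0.24    0.2177] yaw_y -51.98 xaxis [-0.003  0.002 -1.   ] q6 0.33 t 10.5833 F [-1.3  0.9 -5.5] w 0.0136
shift [-72.3  -0.9  -0.1] turn 0.024778984853355723
```

View pics/side_c_ov.png

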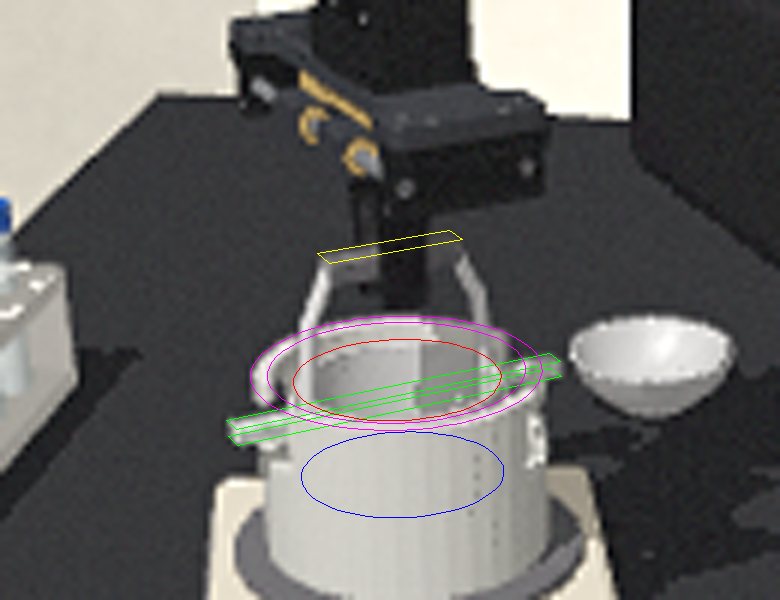

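Request:
move_arm([
  [1,3,0,0,0],
  [1,6,0,0,0],
  [1,8,0,0,0],
  [1,8,0,0,0],
  [1,8,0,0,0],
  [1,8,0,0,0],
])

```text
time: 11.18
position: [0.5728, -0.2406, 0.2117]
tool_rot: [0.669, 0.23, -0.668, 0.23]
ft_force: [-0.5, 0.7, -4.3]
grip_width: 0.0133
```

```bash
python3 ov.py d
```

```text
sieve pt [ 0.5729 -0.2406  0.1317] lug angle -142.0
pos [ 0.5728 -0.2406  0.2117] yaw_y -51.97 xaxis [ 0. -0. -1.] q6 0.33 t 11.1833 F [-0.5  0.7 -4.3] w 0.0133
shift [-78.3  -1.7   0.2] turn 0.02506922137501988
```

View pics/side_d_raw.png

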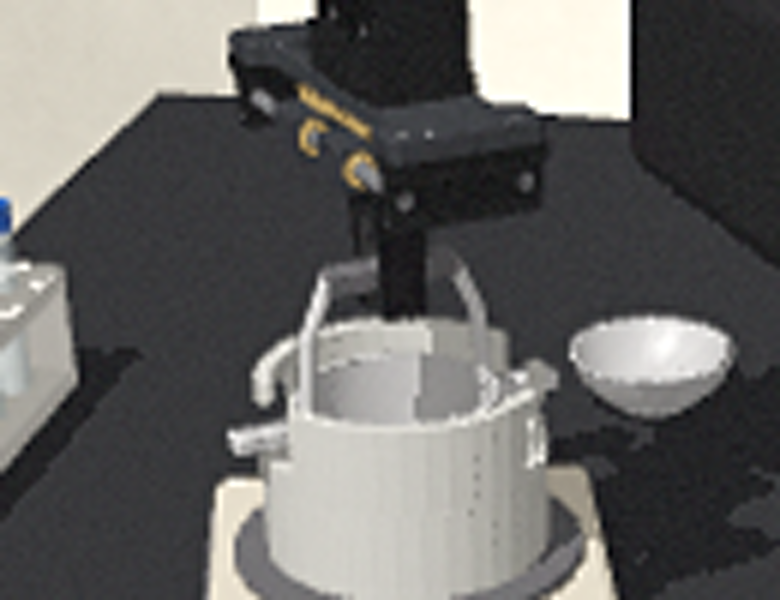

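Request:
move_arm([
  [1,2,-1,0,0],
  [1,2,-1,0,3],
  [1,2,-1,0,7],
  [1,2,-1,0,11],
  [1,2,-1,0,15],
  [1,2,-1,0,19],
  [1,2,-1,0,22],
  [1,2,-1,0,22],
])

```text
time: 11.95
position: [0.5721, -0.2397, 0.2095]
tool_rot: [-0.7, -0.098, 0.7, -0.098]
ft_force: [0.1, -0.6, -4.7]
grip_width: 0.0131
```

```bash
python3 ov.py e
```

```text
sieve pt [ 0.5721 -0.2397  0.1295] lug angle -164.0
pos [ 0.5721 -0.2397  0.2095] yaw_y -74.02 xaxis [-0.  0. -1.] q6 0.715 t 11.95 F [ 0.1 -0.6 -4.7] w 0.0131
shift [-80.5  -0.4   0.4] turn -22.023993009598826
```

View pics/side_e_raw.png

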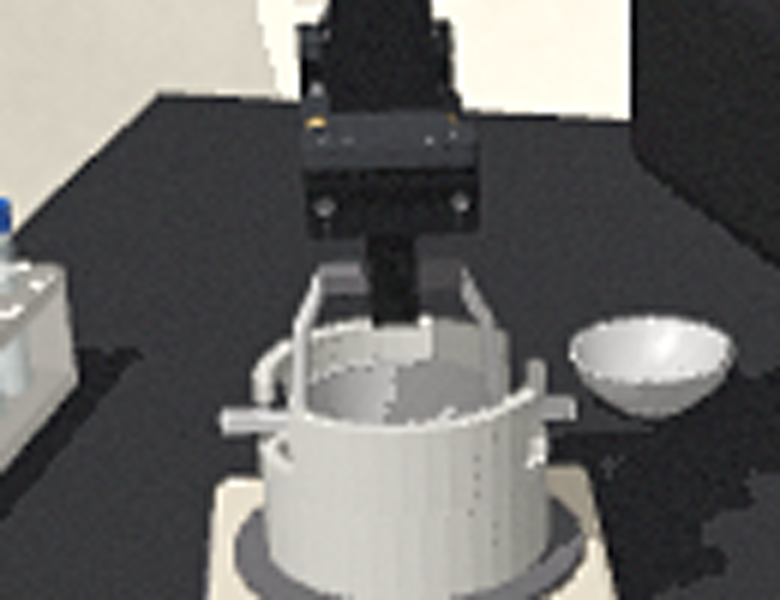

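Turning freely with no contact force. Next is the rest of the twist, about 23°.

Request:
move_arm([
  [1,0,0,0,4],
  [1,0,0,0,8],
  [1,0,0,0,12],
  [1,0,0,0,16],
  [1,0,0,0,19],
  [1,0,0,0,22],
  [1,0,0,0,23],
  [1,0,0,0,23],
])

```text
time: 12.72
position: [0.5721, -0.2397, 0.2096]
tool_rot: [-0.706, 0.043, 0.706, 0.043]
ft_force: [0.8, 0.1, -4.6]
grip_width: 0.0134
```

```bash
python3 ov.py f
```

```text
sieve pt [ 0.5721 -0.2397  0.1296] lug angle 173.1
pos [ 0.5721 -0.2397  0.2096] yaw_y -96.91 xaxis [-0.  0. -1.] q6 1.115 t 12.7167 F [ 0.8  0.1 -4.6] w 0.0134
shift [-80.4  -0.3   0.6] turn -44.909831461324075
```

View pics/side_f_raw.png

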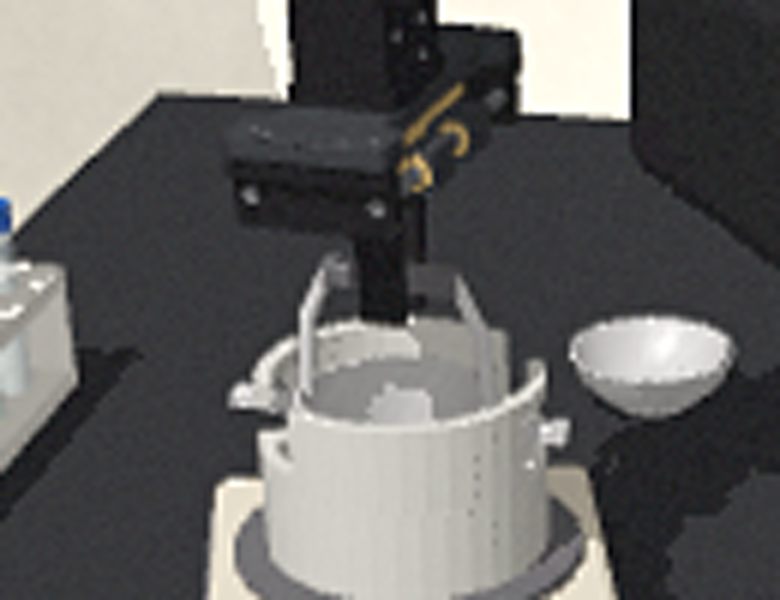

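Request:
move_arm([
  [1,3,0,0,0],
  [1,6,0,0,0],
  [1,9,0,0,0],
  [1,11,0,0,0],
  [1,13,0,0,0],
  [1,13,0,0,0],
])

```text
time: 13.32
position: [0.5719, -0.2396, 0.1959]
tool_rot: [-0.705, 0.043, 0.706, 0.043]
ft_force: [-0.9, -0.4, -4.3]
grip_width: 0.013
```

```bash
python3 ov.py g
```

```text
sieve pt [ 0.5718 -0.2395  0.1159] lug angle 173.0
pos [ 0.5719 -0.2396  0.1959] yaw_y -96.97 xaxis [-0.001  0.001 -1.   ] q6 1.116 t 13.3167 F [-0.9 -0.4 -4.3] w 0.013
shift [-94.1  -0.2   0.4] turn -44.96550933500066
```

View pics/side_g_ov.png

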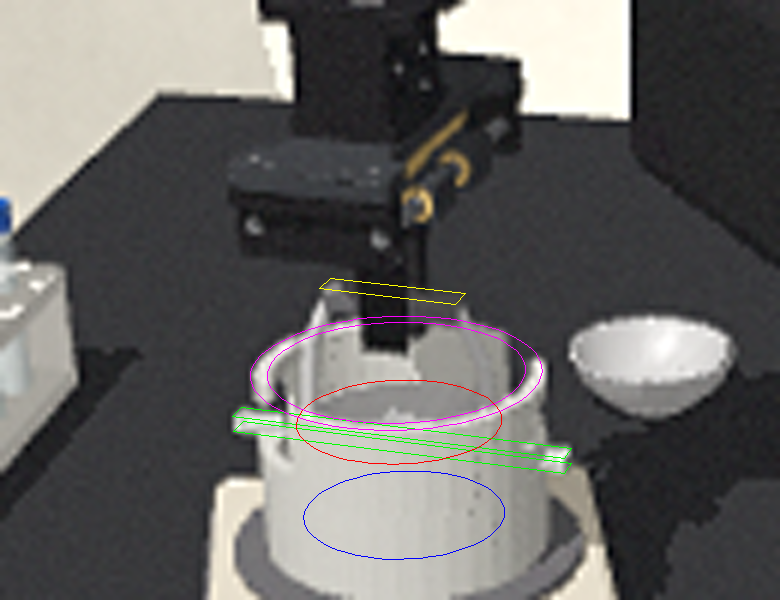

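Request:
move_arm([
  [1,1,0,0,0],
  [1,1,0,0,0],
  [1,2,0,0,0],
  [1,2,0,0,0],
  [1,2,0,0,0],
])

```text
time: 13.83
position: [0.5721, -0.2397, 0.1945]
tool_rot: [-0.706, 0.043, 0.706, 0.043]
ft_force: [-0.2, 0.8, -4.3]
grip_width: 0.0138
```

Request:
move_arm([
  [1,0.5,0,0,0],
  [1,1,0,0,0],
  [1,1,0,0,0],
  [1,1,0,0,0],
])

```text
time: 14.17
position: [0.5722, -0.2398, 0.1938]
tool_rot: [0.706, -0.043, -0.706, -0.043]
ft_force: [-0.9, -0.8, -3.7]
grip_width: 0.0135
```

Request:
move_arm([
  [1,0.5,0,0,0],
  [1,1,0,0,0],
  [1,1,0,0,0],
  [1,1,0,0,0],
])

```text
time: 14.5
position: [0.5722, -0.2399, 0.1937]
tool_rot: [0.706, -0.043, -0.706, -0.043]
ft_force: [-2.9, 2.0, 5.7]
grip_width: 0.0132
```

Request:
move_arm([
  [-0.2,0,0,0,0],
  [-0.2,0,0,0,0],
  [-0.2,0,0,0,0],
  [-0.2,0,0,0,0],
  [-0.2,0,0,0,0],
  [-0.2,0,0,0,0],
  [-0.2,0,0,0,0],
  [-0.2,0,0,0,0],
])

```text
time: 15.17
position: [0.5722, -0.2398, 0.1924]
tool_rot: [-0.706, 0.043, 0.706, 0.043]
ft_force: [-0.2, -1.0, 0.2]
grip_width: 0.0512
```

```bash
python3 ov.py h
```

```text
sieve pt [ 0.5722 -0.2398  0.1124] lug angle 173.0
pos [ 0.5722 -0.2398  0.1924] yaw_y -96.98 xaxis [-0.  0. -1.] q6 1.116 t 15.1667 F [-0.2 -1.   0.2] w 0.0512
shift [-97.6  -0.3   0.6] turn -44.97614432018406
```

View pics/side_h_ov.png

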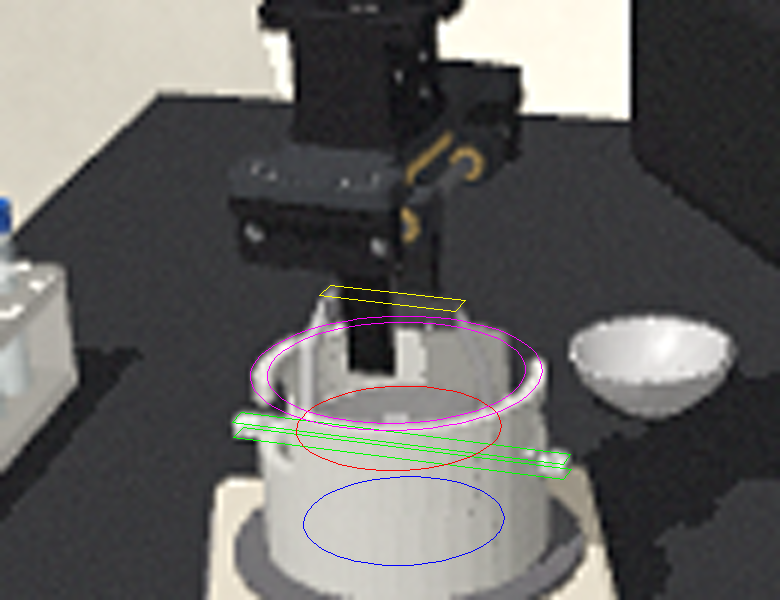

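Request:
move_arm([
  [-0.2,-5,0,0,0],
  [-0.2,-15,0,0,0],
  [-0.2,-30,0,0,0],
  [-0.2,-60,0,0,0],
  [-0.2,-95,0,0,0],
  [-0.2,-130,0,0,0],
  [-0.2,-130,0,0,0],
  [-0.2,-130,0,0,0],
])

```text
time: 15.93
position: [0.5735, -0.2405, 0.3267]
tool_rot: [0.708, -0.044, -0.703, -0.042]
ft_force: [0.4, -0.7, -1.2]
grip_width: 0.0519
```

Request:
move_arm([
  [-0.2,0,40,30,0],
  [-0.2,0,60,60,0],
  [-0.2,0,80,80,0],
  [-0.2,0,110,90,0],
  [-0.2,0,140,90,0],
  [-0.2,0,160,90,0],
  [-0.2,0,160,90,0],
  [-0.2,0,160,90,0],
])

```text
time: 16.6
position: [0.4625, -0.388, 0.3212]
tool_rot: [-0.705, 0.043, 0.706, 0.045]
ft_force: [-1.0, 1.0, 0.2]
grip_width: 0.0522
```

```bash
cat > fin.py <<'E'
from h import *
E=np.array([.5720,-.2397]); a0=np.radians(-7)
def P(z0):
    x=np.array([np.cos(a0),np.sin(a0),0]);y=np.array([-x[1],x[0],0]); o=np.array([*E,z0]); return lambda q:np.array([o+a*x+b*y+c*np.array([0,0,1]) for a,b,c in q])
W=P(.114); th=np.linspace(0,6.28,60)
for n in ('side','top'):
    c=snap(n,f'{n}_fin.png'); u0,v0=proj(c,[[.5716,-.2394,.15]])[0].astype(int)-[60,50]
    raw=cv2.resize(c['image'][v0:v0+95,u0:u0+120,::-1],None,fx=6,fy=6,interpolation=cv2.INTER_CUBIC); cv2.imwrite(f'pics/{n}_fin_raw.png',raw); im=raw
    def pl(Q,col): cv2.polylines(im,[((proj(c,np.array(Q))-[u0,v0]+.5)*6).astype(np.int32)],True,col,1)
    for z in (0,.008): pl(W([(s*.086,t*.006,z) for s,t in ((-1,-1),(1,-1),(1,1),(-1,1))]),(0,255,0))
    pl(W([(s*.034,t*.007,.08) for s,t in ((-1,-1),(1,-1),(1,1),(-1,1))]),(0,255,255))
    pl(W([(.05*np.cos(a),.05*np.sin(a),.014) for a in th]),(0,0,255))
    cv2.imwrite(f'pics/{n}_fin_ov.png',im)
delta([.5,0,.3])
E
python3 fin.py
```

```text
pos [ 0.4631 -0.3863  0.3216] yaw_y -96.96 xaxis [-0.001  0.003 -1.   ] q6 0.811 t 16.7 F [ 0.6  0.6 -0.6] w 0.0522
shift [  22.6 -387.9   10.1] turn None
```

View pics/side_fin_ov.png

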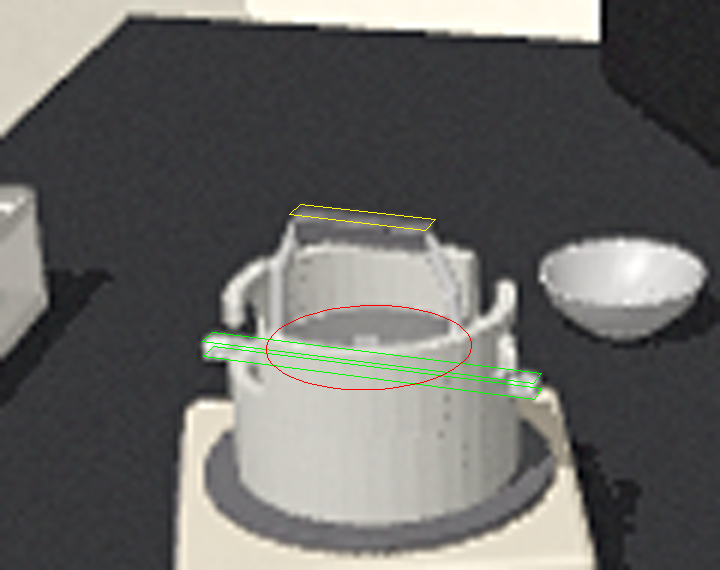

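View pics/top_fin_ov.png

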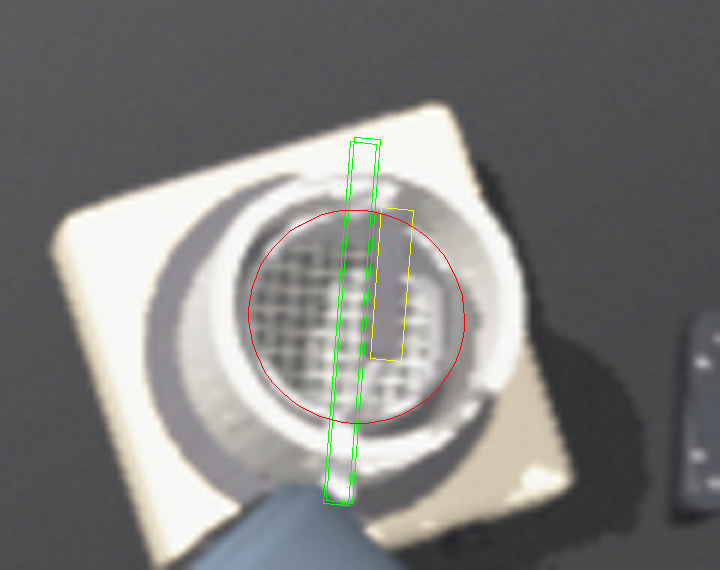

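View pics/side_fin.png

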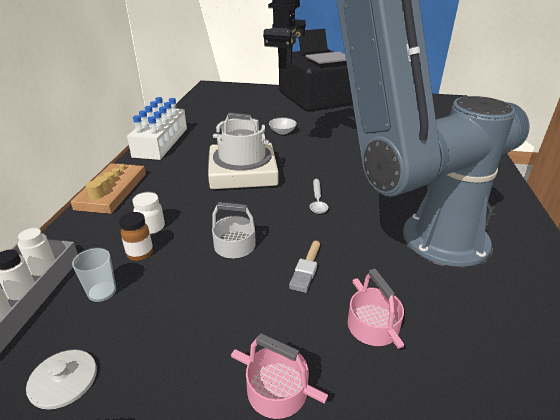

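View pics/side_fin_raw.png

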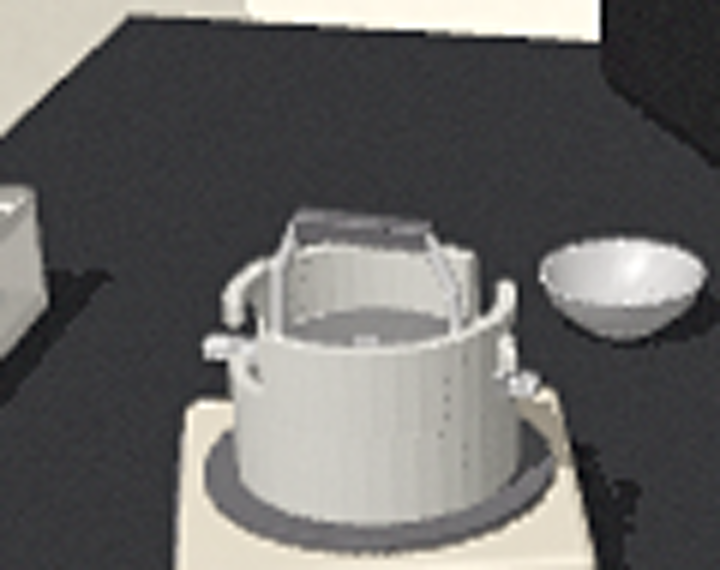

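```bash
python3 -c "
from h import *
print(robot.hand_in())"
```

```text
the job is handed in; nothing more can be done
None
```

The lugged sieve is locked in the shaker collar and released, and I handed the job in at about 16.7 s of the 42 s allowed. The hand-in itself reports no verdict.

**What I did:** I gripped the lugged grey sieve by its bar and lowered it into the collar with the lugs in the open slots. Then I twisted it 45° clockwise under the hook arms and lowered it until the force showed it resting on the notch floors. I opened the gripper, lifted it straight off and moved it clear.

**Last checks:**
- **Lock:** In the final side and top pictures the sieve matches the locked pose drawn over them to about 1–2 mm: lug undersides at 0.114 m, lugs along the notch line, and level. I estimated the collar's position and slot angle from the pictures myself, to within about 2 mm and 2°.
- **Contact:** Before I opened the gripper the force changed from about −4 N (the sieve's weight) to +5.7 N, which showed the notch floors taking the load. It was near zero after release, and the arm ended well clear of the sieve.
- **Plain sieve:** It looks unmoved in the side picture; I did not measure it.

**What went wrong:** The first lift came up empty because the fingers had not finished closing. The sieve looked unmoved afterwards, and the second try, with a longer close, held it.

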